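# Copy the shelf corner's angle to the mitre guide with a bevel gauge

## Task

A new edging strip must fit this shelf corner: lay the bevel gauge's stock along the back rail, slide it gently along until the side rail has folded the blade flat against itself and you feel it firmly home, keep that light pressure for a moment, then press the orange lock fully down while it stands there. Carry the locked gauge to the mitre guide, lay its stock along the fence and slide it along until the blade has swung the blue arm round flat against itself and sits firmly home at the arm's hub, keeping that light pressure for a moment, then let go and leave it lying there. Never push hard on corner or guide, keep the fingers off the guide and its blue arm, and leave the other things alone.

Things in the scene. Friction and masses are not known exactly. Their poses are not given: they have to be found in the camera images.
- gauge_grip (a point): Centre of the upright light-wood grip on the loose bevel gauge: 16 mm thick along the gauge's x, 46 mm long along its y, standing from 20 to 72 mm above the gauge's underside; this point is 46 mm above the underside. Axes are the gauge's.
- blade_hub (a point): The gauge's steel blade, a bar 16 mm wide (its y) and 6 mm thick, 9 to 15 mm above the gauge's underside (4 mm lower once locked). This point is on its pivot, half-way through its thickness, in a hub of 8 mm radius; from here the blade runs 120 mm along its own -x.
- blade (a joint): Blade angle in the gauge (rad): 0 with the blade square to the stock, along the gauge's -x; grows as it folds back towards the stock (angle between stock and blade = pi/2 minus this). Starts at -0.44 to -0.23 (leaning forward). Rubs with 0.02 N m and stays where left; locked, it holds against 0.25 N m.
- lock (a joint): Travel of the orange push lock (m): 0 free. It moves down under about 5 N, taking the blade with it, until the blade sits on the brake foot and it goes hard, at 4 mm: fully down (press until firm, 8 to 15 N). An inner spring then clamps the blade and it stays down when let go.
- lock_top (a point): Centre of the top of the orange lock button, 19 mm across, on top of the gauge over the blade's pivot; its top is 38 mm above the gauge's underside when free.
- back_rail: Fixed dark wood rail, 18 mm high, on the far side. Origin at shelf level at the corner, on its flat inner face (plane x = 0, looking to its -x); the rail runs from there 240 mm along its -y. The gauge goes on the -x side with its axes parallel to the rail's and slides along +y into the corner.
- side_rail: Fixed rail closing the corner, 18 mm high; origin at the same corner point, runs 155 mm along its own -x. Turned 0.10 to 0.40 rad about z from square, leaning back over the gauge; blade flat on it = blade and rail x axes parallel. Its inner face (looking to -y) is a rattan lining at y = 0 give or take 5 mm, differing each time and not measured: feel for it.
- guide: Fixed aluminium mitre guide, 18 mm high, axes parallel to the back rail's. Fence face is the plane x = 0 (looking to -x), y from -245 to +30 mm; origin at shelf level. The arm's hub is at x = -25 mm, y = 0; past it a 3.5 mm high foot (y over -2 mm) and an end block (y over 14 mm). The gauge lies on the -x side, axes parallel to the guide's, and slides along +y to the hub.
- blue_hub (a point): Blue swinging arm of the guide, 16 mm wide, 4 to 16 mm above the shelf; this point is at shelf level on its hinge axis (hub of 8 mm radius), from which it runs 85 mm along its own -x. It must end parallel to the side rail of the corner.
- guide_arm (a joint): Angle of the blue arm (rad): 0 square to the fence, growing as it swings to -y (towards the arriving gauge). Starts at 0.64 to 0.84. Rubs with 0.04 N m and stays where left.
- glass_bottle: Frosted glass bottle, 64 mm across, 150 mm high. Bystander; origin at its foot.
- saucer: White ceramic button saucer, 110 mm across. Bystander; origin at its foot.
- lint_roller: Grey lint roller, about 220 mm long and 48 mm high, lying. Bystander.
- thread_spool: Red thread spool, 32 mm across, 45 mm high. Bystander; origin at its foot.
- tape_measure: Yellow round tape measure, 60 mm across, 23 mm high. Bystander; origin at its foot.
- gauge: The bevel gauge (about 0.36 kg); origin at its underside below the grip's centre. y runs along the stock towards the blade end, z up. Dark stock 24 mm wide (x -12 to +12 mm), 20 mm high, from y = -55 mm to the blade's pivot at x = 0, y = +80 mm; a brass end of 7 mm radius surrounds the pivot; a brass foot, 5 mm high, reaches under the blade to x = -30 mm.
There are look-alikes about, which are no part of the job. There is more than one size of the side_rail; the one meant has the size given above.

How it is judged:
On the way, in this order (a step that is already met when the one before it is completed fails the run):
1. blade pressed flat and firmly home on the side rail, stock along the back rail (contact force between gauge and side_rail above 3 N and angle between the y axis of gauge and the y axis of back_rail, either way round below 0.035 rad and angle between the x axis of blade_hub and the x axis of side_rail, either way round below 0.03 rad and x of gauge in the frame of back_rail above -0.016 m and value of joint lock below 0.002 m), for 0.3 s.
2. lock pressed fully down with the gauge still in the corner and the blade flat on the side rail (value of joint lock above 0.0035 m and angle between the x axis of blade_hub and the x axis of side_rail, either way round below 0.035 rad and angle between the y axis of gauge and the y axis of back_rail, either way round below 0.05 rad and x of gauge in the frame of back_rail above -0.02 m and y of gauge in the frame of back_rail above -0.12 m), for 0.2 s.
3. locked gauge pressed firmly home in the guide, stock along the fence, blade flat against the arm (contact force between gauge and guide above 3 N and angle between the y axis of gauge and the y axis of guide, either way round below 0.035 rad and angle between the x axis of blade_hub and the x axis of blue_hub, either way round below 0.03 rad and x of gauge in the frame of guide above -0.016 m and value of joint lock above 0.0035 m), for 0.3 s.
At the end, for the whole second after the job is handed in: The blue arm stands parallel to the side rail of the corner within 2.6 degrees (0.045 rad); the gauge lies flat, at rest and released in the guide, stock along the fence (within 0.045 rad and 6 mm) at the hub end, blade flat on the arm (within 0.035 rad), lock still down (angle between the x axis of blue_hub and the x axis of side_rail, either way round below 0.045 rad and angle between the x axis of blade_hub and the x axis of blue_hub, either way round below 0.035 rad and angle between the y axis of gauge and the y axis of guide, either way round below 0.045 rad and x of gauge in the frame of guide above -0.018 m and y of gauge in the frame of guide above -0.105 m and value of joint lock above 0.0035 m and angle between gauge's own z axis and vertical below 0.05 rad and height (world z) of gauge below 0.004 m and linear speed of gauge below 0.01 m/s and contact force between the fingers and gauge below 0.1 N); the robot touches nothing.
It fails at once if the gauge is pushed hard (over 20 N) against the side rail (contact force between gauge and side_rail above 20 N).
It fails at once if the gauge is pushed hard (over 20 N) against the back rail (contact force between gauge and back_rail above 20 N).
It fails at once if the gauge is pushed hard (over 20 N) against the guide (contact force between gauge and guide above 20 N).
It fails at once if the fingers push on the guide or its blue arm (contact force between the fingers and guide above 1 N).
It fails at once if a bystander is moved more than 25 mm (distance of any of glass_bottle, saucer, lint_roller, thread_spool, tape_measure from where it was at the start of the episode above 0.025 m).
It also fails if it takes over 72 s, if anything falls off the work surface, if the arm or the gripper's body presses on something with over 40 N, if the wrist force passes 120 N, or if a joint passes its speed limit or range.

## Robot

A 6-joint arm with a two-finger parallel gripper is mounted at the origin on the work surface. World frame = base frame: x ahead of the robot, y to its left, z up, the work surface at z = 0. Lengths are in m, angles in rad, forces in N, time in s.
With the tool pointing down it reaches from about 0.3 to 1 m from the base axis. Payload 5.1 kg.
Tool frame: the origin (TCP) lies midway between the tips of the shut fingers; the grasp point (between the pads) lies r.pinch_z behind it (r.pinch_z is the distance from the TCP to the grasp point, in m); z points along the fingers, y is the line along which they close (so a half turn about z gives the same grasp; the last joint's range is limited). The gripper opens to 95 mm and grips with 3 to 60 N. Pads are 20 mm wide; open, the fingers measure 119 mm over their backs; the gripper's body (75 mm by 180 mm) begins 59 mm behind the grasp point.
Start: joints at [-1.367, 0.124, 1.65, -0, 1.367, -0.083], TCP at [0.184, -0.623, 0.215] pointing down, gripper open.
Joint ranges: [-2.61, 2.61], [-1.02, 2.33], [0.03, 2.71], [-1.35, 4.49], [0.32, 2.68], [-2.91, 2.91]. Speed limits (rad/s): [2.57, 2.57, 3.14, 3.14, 3.14, 3.14].

## Interface

Orientations are given as a unit quaternion [w, x, y, z].
In Python, from plant import status, optics, r gives the robot as it stands. The module is installed in compiled form; this text tells all that it offers.
- The arm moves only by the tool send_rows, never from a script. Its argument "plan" is a list of rows, each an object with "dp": the shift along the tool's x, y, z normalised to -1 to 1, where 1 is 200 mm, a list of three; "dr": the turn, a rotation vector about the tool's x, y, z normalised to -1 to 1, where 1 is 90 degrees, a list of three. In form: [{"dp": [dx, dy, dz], "dr": [wx, wy, wz]}, ...]. A call has 1 to 5 rows; each row is the pose to reach, as a shift and turn from the pose commanded when the call began, along the tool's axes at that moment; what a row does not reach only later rows make up. A row lasts 1/10 s, in which the tool goes at most 50 mm and 8.59 degrees, less where a joint would pass 70% of its speed; a pose out of reach is approached as far as the arm can. A call with a number of a shift or a turn outside -1 to 1 is refused whole. A call with a gripper value outside its range is refused whole. "gripper" is the opening, from -1 (shut) to 1 (fully open), set as the call begins (left out, the last holds). The fingers move at their own pace and stop on an object; "grip_force" is the grip in N (left out, the last holds). Time passes only in rows, so rows that repeat a pose let the fingers close. It gives the time, the measured TCP pose, the force and the opening at its end, in the units of the state.
- status.sense(): the state, without advancing time (a new reading comes with each control period).
- optics.camera(name): name is "scene" or "top" or "wrist"; returns (picture, depth): 400x640x3 uint8, red, green, blue; 400x640 float32, m along the optical axis (not along the pixel's ray), 0 where there is no reading.
- optics.camera_model(name): a dict with "mtx" (3x3 intrinsics, pixels), "rvec" (rotation vector, rad) and "tvec" (3), from world to camera coordinates, as OpenCV has them. Camera axes: x right, y down, z forward; pixel columns grow to the right and rows downward; lengths in m; the calibration is good to about 2 mm. A picture is of the moment at which its call begins: read the wrist's pose just before it. camera_model takes no time and is no camera call; for the wrist camera it gives the pose at the moment of the call.
- r.close_job(): hands the job in, once; it reports no verdict.
The state is a dict: "time": time; "q": joint angles; "qd": joint speeds; "tau": joint torques, N m; "tcp_pos": TCP position; "tcp_rot": TCP orientation; "contact_force": force on the tool from outside, world axes, zero at the start; "wrist_torque": the same for the moment, N m; "grip_width": finger opening in m.
Only numpy, scipy, OpenCV 4.12 (cv2) and the standard library are available. Lean on these libraries where they do the work, as an engineer would, in place of code of your own. Each camera call takes 0.05 s, during which the arm holds its last target. There are 200 camera calls.

## Working session

There is one attempt and no reset: what is moved stays moved. The work goes in short steps, Python scripts to look and compute and a tool call to move; the robot and the scene stay as the last step left them, time stands still between calls to the robot, and variables do not carry over. Pictures are saved under pics/ and viewed, on a budget of 10 in all, crops included, one or two more only if the job needs it, and the job is handed in when it is done.

Besides the shell and the picture viewer there is one more tool, called after "Emit:" as a command line: name --argument value ..., lists and objects as JSON in quotes. send_rows: Moves the arm, as the interface text tells. Scaled input: -1 to 1 covers 200 mm each way for a shift and 90 degrees each way for a turn. Its arguments: {"type":"object","properties":{"plan":{"type":"array"},"gripper":{"type":"number"},"grip_force":{"type":"number"}},"required":["plan"]}

```bash
mkdir -p pics; cat > h.py <<'E'
import numpy as np, cv2
from plant import status, optics, r
from scipy.spatial.transform import Rotation as R
def grab(n):
    m=optics.camera_model(n); p,d=optics.camera(n); return p,d,m
def save(n,p): cv2.imwrite('pics/'+n,cv2.cvtColor(p,cv2.COLOR_RGB2BGR))
def ray(m,uv,z):
    uv=np.atleast_2d(np.array(uv,float)); K=np.array(m['mtx']); Rm=cv2.Rodrigues(np.array(m['rvec'],float))[0]; t=np.array(m['tvec'],float).ravel()
    c=-Rm.T@t; d=(np.c_[uv,np.ones(len(uv))]@np.linalg.inv(K).T)@Rm
    return c+d*((z-c[2])/d[:,2])[:,None]
def cloud(m,d):
    K=np.array(m['mtx']); Rm=cv2.Rodrigues(np.array(m['rvec'],float))[0]; t=np.array(m['tvec'],float).ravel()
    v,u=np.mgrid[:d.shape[0],:d.shape[1]]
    P=np.stack([(u-K[0,2])/K[0,0]*d,(v-K[1,2])/K[1,1]*d,d],-1)
    return (P-t)@Rm
E
python3 - <<'E'
from h import *
p,d,m=grab('top'); save('top1.png',p); np.savez('top1.npz',p=p,d=d,**m)
p2,d2,m2=grab('scene'); save('scene1.png',p2)
s=status.sense(); print(s, r.pinch_z); print(m)
E
```

```text
{'time': 0.1, 'q': array([-1.36662133e+00,  1.24410401e-01,  1.65152250e+00, -2.22536652e-05,
        1.36750985e+00, -8.26313182e-02]), 'qd': array([-0.00034171, -0.00141762, -0.00301819, -0.00154131, -0.00026183,
       -0.00077852]), 'tau': array([ 4.35221727e-04, -4.18884373e+01, -3.61095607e+01,  7.77021563e-02,
        4.62137104e-02, -6.72091528e-05]), 'tcp_pos': array([ 0.18370748, -0.62289598,  0.21353789]), 'tcp_rot': array([-9.22681816e-04,  9.89734630e-01,  1.42914331e-01, -6.70579823e-05]), 'contact_force': array([-0.53135859,  0.39851378, -0.422346  ]), 'wrist_torque': array([-0.01576675,  0.00705282, -0.02267718]), 'grip_width': 0.09480135404106689} 0.0188
{'mtx': array([[495.39760517,   0.        , 315.98346542],
       [  0.        , 495.39760517, 200.93735764],
       [  0.        ,   0.        ,   1.        ]]), 'rvec': array([ 2.17013521, -2.11899768,  0.11777623]), 'tvec': array([0.01274991, 0.59809194, 1.46464591])}
```

View pics/top1.png

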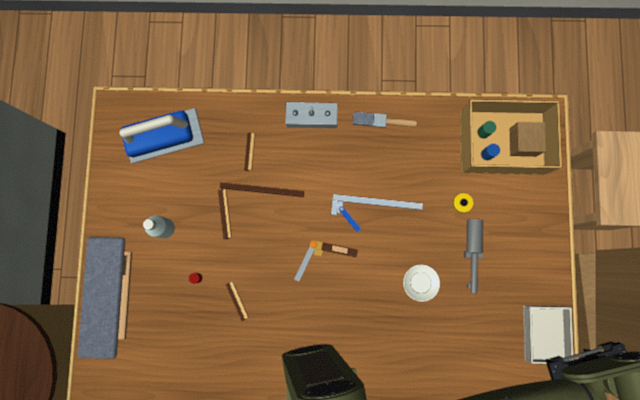

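View pics/scene1.png

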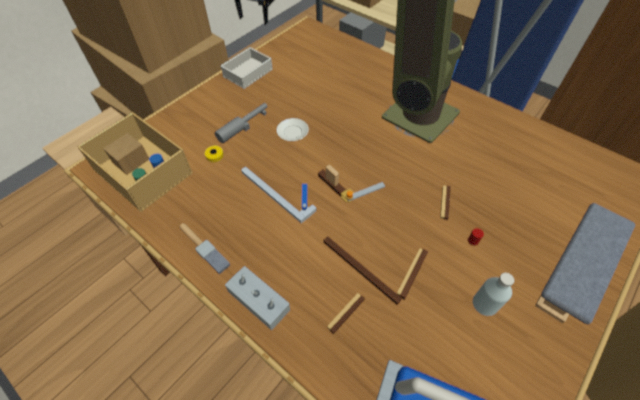

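Top view: corner at about (221,187), with the back rail running to (303,194) and the side rail to (228,238). Guide fence runs (333,198)–(422,207) with the blue arm to (358,230). Gauge grip is at about (340,250), lock at (316,245), blade tip at (297,280). The loose strips at (250,150) and (236,300) are decoys. Next I'll measure these.

```bash
python3 - <<'E'
from h import *
z=np.load('top1.npz'); p,d=z['p'],z['d']; m={k:z[k] for k in('mtx','rvec','tvec')}
print('base px',ray(m,[[316,200]],0), (cloud(m,d)[150,400]))
save('crop1.png',cv2.resize(p[170:300,205:445],None,fx=3.3,fy=3.3,interpolation=cv2.INTER_CUBIC))
hsv=cv2.cvtColor(p,cv2.COLOR_RGB2HSV)
def comp(name,mask,zz,box,ext=True):
    x0,y0,x1,y1=box; mm=np.zeros(mask.shape,np.uint8); mm[y0:y1,x0:x1]=mask[y0:y1,x0:x1]
    n,l,st,c=cv2.connectedComponentsWithStats(mm)
    if n<2: print(name,'none');return
    i=1+np.argmax(st[1:,4]); v,u=np.nonzero(l==i)
    W=ray(m,np.c_[u,v],zz)[:,:2]; (cx,cy),(w,h),a=cv2.minAreaRect(W.astype(np.float32))
    q,s,vt=np.linalg.svd(W-W.mean(0),full_matrices=False); e=vt[0]; t=(W-W.mean(0))@e
    print(name,len(u),'mean',W.mean(0).round(4),'rect',np.round([cx,cy,w,h],4),'dir',np.round(e,3),'ang',round(np.degrees(np.arctan2(e[1],e[0])),2),'ends',(W.mean(0)+t.min()*e).round(4),(W.mean(0)+t.max()*e).round(4))
H,S,V=[hsv[...,i].astype(int) for i in range(3)]
comp('blue',(H>100)&(H<130)&(S>130),.016,(320,190,380,240))
comp('fence',(S<70)&(V>130),.018,(325,185,430,215))
comp('blade',(S<70)&(V>110),.013,(285,240,320,290))
comp('lock',(H<18)&(S>190)&(V>190),.038,(305,235,325,260))
comp('backrail',(V<85),.018,(215,180,310,200))
for n,b in(('lighttrim',(215,185,236,245)),('grip',(325,240,362,262))):
    comp(n,(V>190)&(S<160)&(H<30),.018 if n!='grip' else .072,b)
comp('siderail',(V<95),.018,(215,190,240,243))
comp('stock',(V<95),.02,(318,236,362,262))
comp('saucer',(S<40)&(V>190),.01,(395,255,445,305))
C=cloud(m,d)
for n,u,v in(('bottle',153,226),('spool',195,278),('tape',463,203),('roller',474,250),('grip',340,250)): print(n,C[v,u].round(3))
E
```

```text
base px [[0.60566613 0.02788718 0.        ]] [ 0.77064194 -0.23268321 -0.00126015]
blue 125 mean [ 0.5445 -0.0787] rect [ 0.5451 -0.0783  0.0802  0.0145] dir [-0.762 -0.648] ang -139.6 ends [ 0.5756 -0.0522] [ 0.5145 -0.1042]
fence 734 mean [ 0.5995 -0.1384] rect [ 0.5951 -0.1583  0.062   0.2788] dir [-0.007 -1.   ] ang -90.4 ends [ 0.6004 -0.0193] [ 0.5984 -0.2976]
blade 212 mean [0.4076 0.0596] rect [0.408  0.0593 0.0175 0.1094] dir [-0.913  0.408] ang 155.95 ends [0.458  0.0371] [0.3581 0.0817]
lock 31 mean [0.4682 0.032 ] rect [0.4679 0.032  0.017  0.0148] dir [0.407 0.913] ang 65.96 ends [0.4645 0.0236] [0.4716 0.0396]
backrail 390 mean [0.6323 0.196 ] rect [0.6324 0.1959 0.2567 0.016 ] dir [-0.081 -0.997] ang -94.66 ends [0.6427 0.3239] [0.6219 0.068 ]
lighttrim 92 mean [0.5555 0.3026] rect [0.5573 0.3027 0.1441 0.0064] dir [-0.987 -0.161] ang -170.74 ends [0.6283 0.3145] [0.4861 0.2913]
grip 58 mean [ 0.4528 -0.0461] rect [ 0.4527 -0.0461  0.0406  0.0115] dir [-0.199 -0.98 ] ang -101.46 ends [ 0.4568 -0.026 ] [ 0.4487 -0.0661]
siderail 164 mean [0.5513 0.3136] rect [0.5529 0.3137 0.1507 0.0127] dir [-0.986 -0.165] ang -170.53 ends [0.6273 0.3262] [0.4787 0.3015]
stock 66 mean [ 0.46   -0.0083] rect [ 0.4602 -0.0091  0.0289  0.0214] dir [-0.28 -0.96] ang -106.28 ends [0.4639 0.0051] [ 0.4554 -0.0241]
saucer 897 mean [ 0.3636 -0.301 ] rect [ 0.3642 -0.3011  0.1063  0.0939] dir [-0.814 -0.581] ang -144.47 ends [ 0.4072 -0.2699] [ 0.3201 -0.3321]
bottle [0.503 0.486 0.134]
spool [0.357 0.382 0.044]
tape [ 0.603 -0.42   0.028]
roller [ 0.461 -0.445  0.047]
grip [ 0.45  -0.048  0.073]
```

View pics/crop1.png

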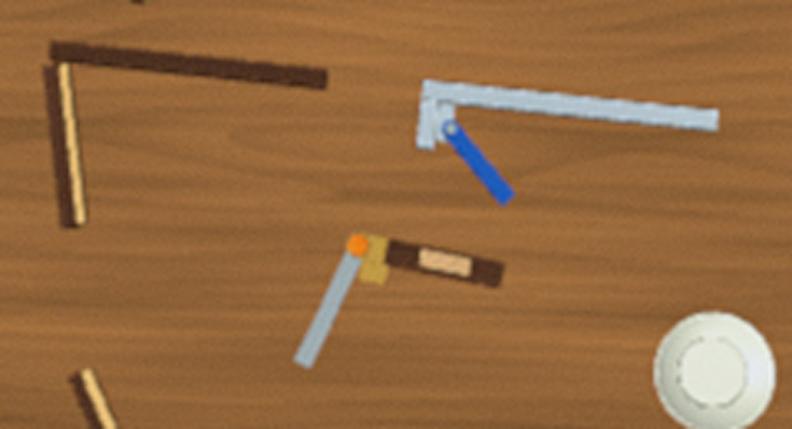

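```bash
cat >> h.py <<'E'
def goto(x,y,z,yaw):
    """dp/dr to bring measured TCP to (x,y,z), tool y at yaw deg (= gauge x axis)"""
    s=status.sense(); q=s['tcp_rot']; M=R.from_quat([q[1],q[2],q[3],q[0]])
    t=np.radians(yaw); Y=np.array([np.cos(t),np.sin(t),0]); Z=np.array([0,0,-1.]); T=R.from_matrix(np.c_[np.cross(Y,Z),Y,Z])
    dp=M.inv().apply(np.array([x,y,z])-s['tcp_pos'])/.2; dr=(M.inv()*T).as_rotvec()/(np.pi/2)
    n=max(1,abs(dp).max(),abs(dr).max())
    print('t',round(s['time'],2),'tcp',s['tcp_pos'].round(4),'F',s['contact_force'].round(1),'w',round(s['grip_width'],4),'n',round(n,2)); print('dp',(dp).round(3),'/n',(dp/n).round(3),'dr',(dr).round(3),'/n',(dr/n).round(3))
E
python3 - <<'E'
from h import *
goto(.4527,-.047,.17,-11.2)
z=np.load('top1.npz'); p,d=z['p'],z['d']; m={k:z[k] for k in('mtx','rvec','tvec')}
# edges: depth/brightness edges of inner faces from columns
C=cloud(m,d)
hsv=cv2.cvtColor(p,cv2.COLOR_RGB2HSV); S=hsv[...,1].astype(int);V=hsv[...,2].astype(int)
def edge(mask,cols,r0,r1,zz,last=True):
    pts=[]
    for c in cols:
        v=np.nonzero(mask[r0:r1,c])[0]
        if len(v): pts.append([c,r0+(v[-1]+.5 if last else v[0]-.5)])
    W=ray(m,pts,zz)[:,:2]; k=np.polyfit(W[:,1],W[:,0],1); k=np.polyfit(W[:,1][abs(np.polyval(k,W[:,1])-W[:,0])<.003],W[:,0][abs(np.polyval(k,W[:,1])-W[:,0])<.003],1)
    print('x = %.4f*y + %.4f'%tuple(k), 'yaw deg',-np.degrees(np.arctan(k[0])))
edge(V<85,range(240,300),180,200,.018); edge(V<85,range(240,300),180,200,.018,False)
edge((S<70)&(V>120),range(365,420),185,215,.018); edge((S<70)&(V>120),range(365,420),185,215,.018,False)
E
```

```text
t 0.1 tcp [ 0.1837 -0.6229  0.2135] F [-0.5  0.4 -0.4] w 0.0948 n 2.38
dp [ 2.105 -2.381  0.222] /n [ 0.884 -1.     0.093] dr [-0.001 -0.001 -0.693] /n [-0.    -0.    -0.291]
x = 0.0831*y + 0.6084 yaw deg -4.7512986637488455
x = 0.0847*y + 0.6233 yaw deg -4.841495984787609
x = 0.0832*y + 0.6058 yaw deg -4.758852413356271
x = 0.0836*y + 0.6270 yaw deg -4.776499858517343
```

Emit:
send_rows --plan '[{"dp": [0.88, -1, 0.09], "dr": [0, 0, -0.4]}, {"dp": [0.88, -1, 0.09], "dr": [0, 0, -0.4]}, {"dp": [0.88, -1, 0.09], "dr": [0, 0, -0.4]}, {"dp": [0.88, -1, 0.09], "dr": [0, 0, -0.4]}, {"dp": [0.88, -1, 0.09], "dr": [0, 0, -0.4]}]' --gripper -0.1

```text
time: 0.6
tcp_pos: [0.2892, -0.3951, 0.1971]
tcp_rot: [-0.0, 0.897, 0.443, 0.0]
contact_force: [1.1, -0.3, -0.6]
grip_width: 0.0605
```

```bash
python3 -c "
from h import *
goto(.4527,-.047,.17,-11.2)"
```

```text
t 0.6 tcp [ 0.2892 -0.3951  0.1971] F [ 1.1 -0.3 -0.6] w 0.0605 n 1.88
dp [ 1.879 -0.409  0.136] /n [ 1.    -0.217  0.073] dr [-0.    -0.    -0.291] /n [-0.    -0.    -0.155]
```

Emit:
send_rows --plan '[{"dp": [1, -0.22, 0.07], "dr": [0, 0, -0.29]}, {"dp": [1, -0.22, 0.07], "dr": [0, 0, -0.29]}, {"dp": [1, -0.22, 0.07], "dr": [0, 0, -0.29]}, {"dp": [1, -0.22, 0.07], "dr": [0, 0, -0.29]}, {"dp": [1, -0.22, 0.07], "dr": [0, 0, -0.29]}]'

```text
time: 1.1
tcp_pos: [0.3769, -0.2075, 0.1828]
tcp_rot: [-0.001, 0.772, 0.635, 0.0]
contact_force: [0.9, -0.9, -0.6]
grip_width: 0.0427
```

```bash
python3 -c "
from h import *
goto(.4527,-.047,.17,-11.2)"
```

```text
t 1.1 tcp [ 0.3769 -0.2075  0.1828] F [ 0.9 -0.9 -0.6] w 0.0427 n 1
dp [0.86  0.218 0.066] /n [0.86  0.218 0.066] dr [-0.    -0.001  0.001] /n [-0.    -0.001  0.001]
```

Emit:
send_rows --plan '[{"dp": [0.86, 0.22, 0.07], "dr": [0, 0, 0]}, {"dp": [0.86, 0.22, 0.07], "dr": [0, 0, 0]}, {"dp": [0.86, 0.22, 0.07], "dr": [0, 0, 0]}, {"dp": [0.86, 0.22, 0.07], "dr": [0, 0, 0]}, {"dp": [0.86, 0.22, 0.07], "dr": [0, 0, 0]}]'

```text
time: 1.6
tcp_pos: [0.4537, -0.0501, 0.1691]
tcp_rot: [-0.001, 0.773, 0.635, -0.0]
contact_force: [-0.5, -0.6, 0.8]
grip_width: 0.0424
```

```bash
python3 - <<'E'
from h import *
goto(.4527,-.047,.17,-11.2)
p,d,m=grab('wrist'); save('w1.png',p); np.savez('w1.npz',p=p,d=d,**m)
E
```

```text
t 1.6 tcp [ 0.4537 -0.0501  0.1691] F [-0.5 -0.6  0.8] w 0.0424 n 1
dp [ 0.014 -0.008 -0.004] /n [ 0.014 -0.008 -0.004] dr [-0.001 -0.    -0.   ] /n [-0.001 -0.    -0.   ]
```

View pics/w1.png

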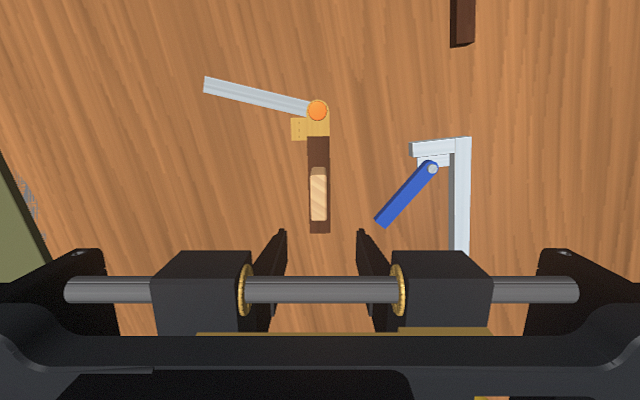

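Wrist view: grip at (318,195), lock at (317,110), blade tip at (205,85), blue hub at (433,168), fence end at (470,140). The gauge is aligned with the tool. Refining the numbers.

```bash
python3 - <<'E'
from h import *
z=np.load('w1.npz'); p,d=z['p'],z['d']; m={k:z[k] for k in('mtx','rvec','tvec')}
H,S,V=[cv2.cvtColor(p,cv2.COLOR_RGB2HSV)[...,i].astype(int) for i in range(3)]
def cen(mask,box,zz,n):
    x0,y0,x1,y1=box; v,u=np.nonzero(mask[y0:y1,x0:x1]); u=u+x0;v=v+y0
    W=ray(m,np.c_[u,v],zz)[:,:2]; (c,(w,h),a)=cv2.minAreaRect(W.astype(np.float32)); b=cv2.boxPoints((c,(w,h),a))
    e=max((b[1]-b[0],b[2]-b[1]),key=np.linalg.norm); print(n,len(u),'rect c',np.round(c,4),'wh',np.round([w,h],4),'axis deg',np.degrees(np.arctan2(e[1],e[0])).round(2))
    return np.array(c)
cen((V>150)&(S<130)&(H<30),(308,160,330,226),.072,'grip')
l=cen((H<18)&(S>180)&(V>180),(300,95,332,125),.038,'lock')
cen((H>100)&(H<130)&(S>120),(370,155,442,232),.016,'blue')
print('hub', ray(m,[[433,168]],.016))
print('depth z: grip',cloud(m,d)[195,318],'lock',cloud(m,d)[110,317],'fence',cloud(m,d)[160,464])
# fence rows: brightness profile
for r_ in (190,215,240): print(r_,[(c,int(V[r_,c]),int(S[r_,c])) for c in range(440,478,3)])
print(ray(m,[[410,143],[470,137],[456,190],[456,240],[471,190]],.018))
E
```

```text
grip 870 rect c [ 0.4526 -0.0411] wh [0.0508 0.0151] axis deg 79.03
lock 176 rect c [0.4665 0.0327] wh [0.0173 0.0161] axis deg 19.35
blue 1232 rect c [ 0.5462 -0.073 ] wh [0.0919 0.0192] axis deg 40.46
hub [[ 0.57909484 -0.05011555  0.016     ]]
depth z: grip [ 0.45251247 -0.04197756  0.07183945] lock [0.46631069 0.03359676 0.03686203] fence [ 0.61244797 -0.04760198  0.01739942]
190 [(440, 173, 131), (443, 172, 132), (446, 173, 136), (449, 117, 15), (452, 116, 4), (455, 232, 10), (458, 223, 19), (461, 224, 19), (464, 225, 17), (467, 228, 18), (470, 201, 8), (473, 192, 134), (476, 182, 137)]
215 [(440, 176, 133), (443, 169, 134), (446, 169, 139), (449, 116, 13), (452, 114, 9), (455, 230, 18), (458, 224, 20), (461, 222, 20), (464, 225, 17), (467, 228, 16), (470, 175, 115), (473, 185, 135), (476, 180, 136)]
240 [(440, 177, 137), (443, 171, 136), (446, 168, 140), (449, 113, 16), (452, 112, 2), (455, 233, 19), (458, 223, 19), (461, 221, 18), (464, 225, 18), (467, 229, 19), (470, 170, 161), (473, 187, 135), (476, 185, 139)]
[[ 0.55689461 -0.01804276  0.018     ]
 [ 0.62007825 -0.02419116  0.018     ]
 [ 0.60117864 -0.07929215  0.018     ]
 [ 0.59668453 -0.13948196  0.018     ]
 [ 0.61755665 -0.0825357   0.018     ]]
```

Emit:
send_rows --plan '[{"dp": [0.02, -0.01, 0.5], "dr": [0, 0, 0]}, {"dp": [0.02, -0.01, 0.71], "dr": [0, 0, 0]}, {"dp": [0.02, -0.01, 0.71], "dr": [0, 0, 0]}, {"dp": [0.02, -0.01, 0.71], "dr": [0, 0, 0]}, {"dp": [0.02, -0.01, 0.71], "dr": [0, 0, 0]}]'

```text
time: 2.15
tcp_pos: [0.4518, -0.0489, 0.0281]
tcp_rot: [-0.0, 0.775, 0.632, -0.0]
contact_force: [0.0, 0.4, 1.1]
grip_width: 0.0426
```

Emit:
send_rows --plan '[{"dp": [0, 0, 0], "dr": [0, 0, 0]}, {"dp": [0, 0, 0], "dr": [0, 0, 0]}, {"dp": [0, 0, 0], "dr": [0, 0, 0]}, {"dp": [0, 0, 0], "dr": [0, 0, 0]}]' --gripper -1 --grip_force 25

```text
time: 2.55
tcp_pos: [0.4525, -0.0479, 0.0291]
tcp_rot: [0.0, 0.774, 0.633, 0.0]
contact_force: [-2.8, 1.1, 6.6]
grip_width: 0.0165
```

```bash
python3 - <<'E'
from h import *
goto(.452,-.0455,.028,-11.0)
E
```

```text
t 2.55 tcp [ 0.4525 -0.0479  0.0291] F [-2.8  1.1  6.6] w 0.0165 n 1
dp [ 0.011 -0.005  0.005] /n [ 0.011 -0.005  0.005] dr [ 0.     0.    -0.005] /n [ 0.     0.    -0.005]
```

Emit:
send_rows --plan '[{"dp": [0, 0, -0.06], "dr": [0, 0, 0]}, {"dp": [0, 0, -0.1], "dr": [0, 0, 0]}, {"dp": [0, 0, -0.1], "dr": [0, 0, 0]}]' --grip_force 45

```text
time: 2.85
tcp_pos: [0.4532, -0.0479, 0.0493]
tcp_rot: [0.001, 0.774, 0.633, 0.001]
contact_force: [0.2, 0.4, -4.3]
grip_width: 0.0159
```

```bash
python3 - <<'E'
from h import *
goto(.50,.1145,.048,-4.77)
E
```

```text
t 2.85 tcp [ 0.4532 -0.0479  0.0493] F [ 0.2  0.4 -4.3] w 0.0159 n 1
dp [0.842 0.068 0.007] /n [0.842 0.068 0.007] dr [ 0.002  0.    -0.074] /n [ 0.002  0.    -0.074]
```

Emit:
send_rows --plan '[{"dp": [0.2, 0.02, 0], "dr": [0, 0, -0.07]}, {"dp": [0.42, 0.03, 0], "dr": [0, 0, -0.07]}, {"dp": [0.63, 0.05, 0], "dr": [0, 0, -0.07]}, {"dp": [0.84, 0.07, 0], "dr": [0, 0, -0.074]}, {"dp": [0.84, 0.07, 0], "dr": [0, 0, -0.074]}]'

```text
time: 3.35
tcp_pos: [0.5004, 0.1181, 0.0481]
tcp_rot: [-0.0, 0.735, 0.679, 0.001]
contact_force: [0.2, -0.6, -3.8]
grip_width: 0.0157
```

```bash
python3 - <<'E'
from h import *
goto(.588,.1145,.048,-4.77)
p,d,m=grab('wrist'); save('w2.png',p); np.savez('w2.npz',p=p,d=d,**m)
E
```

```text
t 3.35 tcp [0.5004 0.1181 0.0481] F [ 0.2 -0.6 -3.8] w 0.0157 n 1
dp [0.017 0.438 0.001] /n [0.017 0.438 0.001] dr [ 0.001 -0.001  0.003] /n [ 0.001 -0.001  0.003]
```

View pics/w2.png

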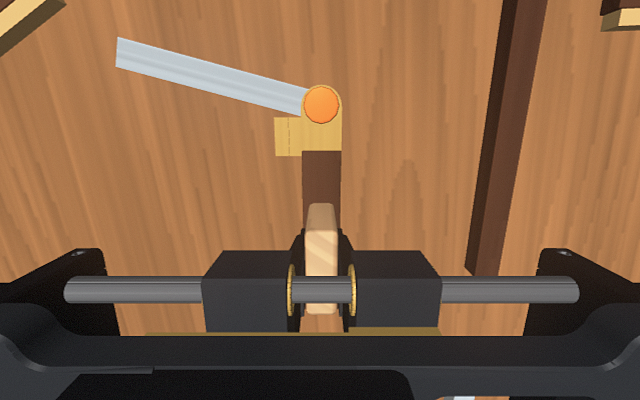

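Wrist view: the gauge is firmly held and aligned at lock (321,104), and the rail inner face runs at about (470,265)–(505,0). Checking the rail's angle numerically.

```bash
python3 - <<'E'
from h import *
z=np.load('w2.npz'); p,d=z['p'],z['d']; m={k:z[k] for k in('mtx','rvec','tvec')}
V=cv2.cvtColor(p,cv2.COLOR_RGB2HSV)[...,2].astype(int)
C=cloud(m,d)
P=C[5:265,450:560].reshape(-1,3); top=P[(P[:,2]>.0145)&(P[:,2]<.022)]
print(len(top), np.percentile(top[:,2],[10,50,90]))
xs=[]
for y in np.arange(top[:,1].min()+.005,top[:,1].max()-.005,.004):
    q=top[abs(top[:,1]-y)<.002]; 
    if len(q)>10: xs.append([y,np.percentile(q[:,0],2)])
xs=np.array(xs); print(np.polyfit(xs[:,0],xs[:,1],1), xs[[0,-1]])
# floor edge of the dark face
pts=[]
for r_ in range(10,260,10):
    c=[c for c in range(430,520) if V[r_,c]<110]; pts.append([c[0]-.5,r_])
W=ray(m,pts,0)[:,:2]; print('floor edge',np.polyfit(W[:,1],W[:,0],1))
l=ray(m,[[321,104]],.059)[0]; print('lock',l)
# blade direction
H,S,_=[cv2.cvtColor(p,cv2.COLOR_RGB2HSV)[...,i].astype(int) for i in range(3)]
print('cam pos',-cv2.Rodrigues(m['rvec'])[0].T@m['tvec'])
E
```

```text
7425 [0.01603306 0.01702902 0.01791929]
[0.08203456 0.60756119] [[0.08344972 0.61430365]
 [0.24344972 0.62733257]]
floor edge [0.08214073 0.60779661]
lock [0.50704425 0.20050482 0.059     ]
cam pos [0.50629006 0.19203665 0.21745217]
```

Emit:
send_rows --plan '[{"dp": [0.02, 0.2, 0], "dr": [0, 0, 0.003]}, {"dp": [0.02, 0.4, 0.02], "dr": [0, 0, 0.003]}, {"dp": [0.02, 0.48, 0.06], "dr": [0, 0, 0.003]}, {"dp": [0.02, 0.48, 0.085], "dr": [0, 0, 0.003]}, {"dp": [0.02, 0.48, 0.085], "dr": [0, 0, 0.003]}]'

```text
time: 3.9
tcp_pos: [0.594, 0.1091, 0.0295]
tcp_rot: [-0.001, 0.738, 0.675, -0.001]
contact_force: [-0.5, 0.1, -4.1]
grip_width: 0.0159
```

```bash
python3 - <<'E'
from h import *
goto(.597,.1145,.029,-4.7)
E
```

```text
t 3.9 tcp [0.594  0.1091 0.0295] F [-0.5  0.1 -4.1] w 0.0159 n 1
dp [0.028 0.012 0.003] /n [0.028 0.012 0.003] dr [-0.002  0.    -0.005] /n [-0.002  0.    -0.005]
```

Emit:
send_rows --plan '[{"dp": [0, 0.02, 0.008], "dr": [-0.002, 0, -0.005]}, {"dp": [0, 0.04, 0.008], "dr": [-0.002, 0, -0.005]}, {"dp": [0, 0.045, 0.008], "dr": [-0.002, 0, -0.005]}]'

```text
time: 4.2
tcp_pos: [0.6041, 0.1092, 0.0294]
tcp_rot: [0.001, 0.735, 0.678, 0.001]
contact_force: [-1.6, 0.0, -3.3]
grip_width: 0.0159
```

Emit:
send_rows --plan '[{"dp": [0, 0.005, 0], "dr": [0, 0, 0]}, {"dp": [0, 0.007, 0], "dr": [0, 0, 0]}, {"dp": [0, 0.007, 0], "dr": [0, 0, 0]}]'

```text
time: 4.5
tcp_pos: [0.6042, 0.1092, 0.0292]
tcp_rot: [0.0, 0.735, 0.678, -0.0]
contact_force: [-5.9, -0.2, 0.2]
grip_width: 0.0159
```

```bash
python3 - <<'E'
from h import *
goto(.597,.1145,.029,-4.7)
E
```

```text
t 4.5 tcp [0.6042 0.1092 0.0292] F [-5.9 -0.2  0.2] w 0.0159 n 1
dp [ 0.023 -0.038  0.001] /n [ 0.023 -0.038  0.001] dr [-0.     0.     0.001] /n [-0.     0.     0.001]
```

Emit:
send_rows --plan '[{"dp": [0.05, -0.003, 0], "dr": [0, 0, 0]}, {"dp": [0.1, -0.003, 0], "dr": [0, 0, 0]}, {"dp": [0.15, -0.003, 0], "dr": [0, 0, 0]}, {"dp": [0.2, -0.003, 0], "dr": [0, 0, 0]}, {"dp": [0.25, -0.003, 0], "dr": [0, 0, 0]}]'

```text
time: 5.0
tcp_pos: [0.6083, 0.1584, 0.0293]
tcp_rot: [0.001, 0.735, 0.678, -0.0]
contact_force: [-4.1, -3.9, 0.3]
grip_width: 0.016
```

Emit:
send_rows --plan '[{"dp": [0.04, 0, 0], "dr": [0, 0, 0]}, {"dp": [0.08, 0, 0], "dr": [0, 0, 0]}, {"dp": [0.12, 0, 0], "dr": [0, 0, 0]}, {"dp": [0.16, 0, 0], "dr": [0, 0, 0]}, {"dp": [0.18, 0, 0], "dr": [0, 0, 0]}]'

```text
time: 5.5
tcp_pos: [0.6113, 0.1946, 0.0293]
tcp_rot: [0.001, 0.735, 0.678, -0.0]
contact_force: [-4.7, -5.0, 1.6]
grip_width: 0.0159
```

```bash
python3 - <<'E'
from h import *
goto(.597,.1145,.029,-4.7)
print(status.sense()['wrist_torque'])
E
```

```text
t 5.5 tcp [0.6113 0.1946 0.0293] F [-4.7 -5.   1.6] w 0.0159 n 1
dp [-0.405 -0.039  0.002] /n [-0.405 -0.039  0.002] dr [0.001 0.001 0.001] /n [0.001 0.001 0.001]
[-0.76670592  0.81170216 -0.23145711]
```

Emit:
send_rows --plan '[{"dp": [0.025, 0, 0], "dr": [0, 0, 0]}, {"dp": [0.05, 0, 0], "dr": [0, 0, 0]}, {"dp": [0.07, 0, 0], "dr": [0, 0, 0]}, {"dp": [0.07, 0, 0], "dr": [0, 0, 0]}]'

```text
time: 5.9
tcp_pos: [0.6125, 0.2089, 0.0292]
tcp_rot: [0.001, 0.735, 0.678, 0.0]
contact_force: [-4.1, -1.7, 0.8]
grip_width: 0.0162
```

Emit:
send_rows --plan '[{"dp": [0.01, 0, 0], "dr": [0, 0, 0]}, {"dp": [0.015, 0, 0], "dr": [0, 0, 0]}, {"dp": [0.015, 0, 0], "dr": [0, 0, 0]}]'

```text
time: 6.2
tcp_pos: [0.6127, 0.2112, 0.0293]
tcp_rot: [0.001, 0.735, 0.678, -0.0]
contact_force: [-5.2, -4.2, 1.9]
grip_width: 0.0155
```

```bash
python3 - <<'E'
from h import *
goto(.597,.1145,.029,-4.7)
print(status.sense()['wrist_torque'])
E
```

```text
t 6.2 tcp [0.6127 0.2112 0.0293] F [-5.2 -4.2  1.9] w 0.0155 n 1
dp [-0.488 -0.039  0.002] /n [-0.488 -0.039  0.002] dr [0.001 0.001 0.001] /n [0.001 0.001 0.001]
[-0.74331074  0.93499702 -0.18399912]
```

Emit:
send_rows --plan '[{"dp": [0.01, 0, 0], "dr": [0, 0, 0]}, {"dp": [0.015, 0, 0], "dr": [0, 0, 0]}, {"dp": [0.015, 0, 0], "dr": [0, 0, 0]}]'

```text
time: 6.5
tcp_pos: [0.613, 0.214, 0.0293]
tcp_rot: [0.001, 0.735, 0.678, -0.0]
contact_force: [-4.6, -5.2, 1.9]
grip_width: 0.016
```

Emit:
send_rows --plan '[{"dp": [0.008, 0, 0], "dr": [0, 0, 0]}, {"dp": [0.01, 0, 0], "dr": [0, 0, 0]}, {"dp": [0.01, 0, 0], "dr": [0, 0, 0]}]'

```text
time: 6.8
tcp_pos: [0.6131, 0.2159, 0.0293]
tcp_rot: [0.001, 0.735, 0.678, -0.0]
contact_force: [-5.1, -4.5, 1.5]
grip_width: 0.0158
```

Emit:
send_rows --plan '[{"dp": [0.008, 0, 0], "dr": [0, 0, 0]}, {"dp": [0.01, 0, 0], "dr": [0, 0, 0]}, {"dp": [0.01, 0, 0], "dr": [0, 0, 0]}]'

```text
time: 7.1
tcp_pos: [0.6133, 0.2179, 0.0293]
tcp_rot: [0.001, 0.735, 0.678, -0.0]
contact_force: [-4.3, -4.0, 1.7]
grip_width: 0.0161
```

Emit:
send_rows --plan '[{"dp": [0.005, 0, 0], "dr": [0, 0, 0]}, {"dp": [0.007, 0, 0], "dr": [0, 0, 0]}, {"dp": [0.007, 0, 0], "dr": [0, 0, 0]}]'

```text
time: 7.4
tcp_pos: [0.6134, 0.2193, 0.0293]
tcp_rot: [0.001, 0.735, 0.678, -0.0]
contact_force: [-4.2, -4.5, 1.1]
grip_width: 0.0158
```

```bash
python3 - <<'E'
from h import *
p,d,m=grab('wrist'); save('w3.png',p); np.savez('w3.npz',p=p,d=d,**m)
goto(.597,.1145,.029,-4.7)
E
```

```text
t 7.45 tcp [0.6134 0.2193 0.0293] F [-4.3 -5.1  1.9] w 0.0156 n 1
dp [-0.529 -0.039  0.002] /n [-0.529 -0.039  0.002] dr [0.001 0.001 0.001] /n [0.001 0.001 0.001]
```

View pics/w3.png

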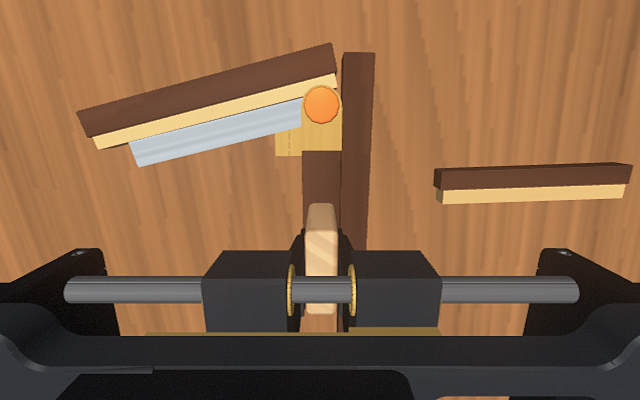

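Wrist view: the blade (135,155)–(300,110) is already nearly parallel to the lining (95,140)–(335,80), with the hub almost home. Continuing in 1 mm steps.

Emit:
send_rows --plan '[{"dp": [0.005, 0, 0], "dr": [0, 0, 0]}, {"dp": [0.005, 0, 0], "dr": [0, 0, 0]}, {"dp": [0.005, 0, 0], "dr": [0, 0, 0]}]'

```text
time: 7.75
tcp_pos: [0.6134, 0.2199, 0.0293]
tcp_rot: [0.001, 0.735, 0.678, -0.0]
contact_force: [-4.8, -6.4, 2.2]
grip_width: 0.0154
```

Emit:
send_rows --plan '[{"dp": [0.005, 0, 0], "dr": [0, 0, 0]}, {"dp": [0.005, 0, 0], "dr": [0, 0, 0]}, {"dp": [0.005, 0, 0], "dr": [0, 0, 0]}]'

```text
time: 8.05
tcp_pos: [0.6135, 0.22, 0.0294]
tcp_rot: [0.002, 0.735, 0.678, -0.001]
contact_force: [-5.4, -9.6, 3.9]
grip_width: 0.0159
```

Emit:
send_rows --plan '[{"dp": [0.005, 0, 0], "dr": [0, 0, 0]}, {"dp": [0.005, 0, 0], "dr": [0, 0, 0]}, {"dp": [0.005, 0, 0], "dr": [0, 0, 0]}]'

```text
time: 8.35
tcp_pos: [0.6135, 0.2202, 0.0295]
tcp_rot: [0.002, 0.735, 0.678, -0.002]
contact_force: [-5.9, -11.3, 5.1]
grip_width: 0.0157
```

Emit:
send_rows --plan '[{"dp": [0, 0, 0], "dr": [0, 0, 0]}, {"dp": [0, 0, 0], "dr": [0, 0, 0]}, {"dp": [0, 0, 0], "dr": [0, 0, 0]}, {"dp": [0, 0, 0], "dr": [0, 0, 0]}, {"dp": [0, 0, 0], "dr": [0, 0, 0]}]'

```text
time: 8.85
tcp_pos: [0.6135, 0.2202, 0.0295]
tcp_rot: [0.002, 0.735, 0.678, -0.002]
contact_force: [-6.4, -11.8, 5.7]
grip_width: 0.0155
```

Emit:
send_rows --plan '[{"dp": [0, 0, 0], "dr": [0, 0, 0]}, {"dp": [0, 0, 0], "dr": [0, 0, 0]}, {"dp": [0, 0, 0], "dr": [0, 0, 0]}]' --gripper -0.2

```text
time: 9.15
tcp_pos: [0.6154, 0.2238, 0.0301]
tcp_rot: [0.002, 0.735, 0.678, 0.002]
contact_force: [-0.1, 0.1, 0.2]
grip_width: 0.034
```

Emit:
send_rows --plan '[{"dp": [-0.01, 0, -0.25], "dr": [0, 0, 0]}, {"dp": [-0.01, 0, -0.35], "dr": [0, 0, 0]}, {"dp": [-0.01, 0, -0.35], "dr": [0, 0, 0]}, {"dp": [-0.01, 0, -0.35], "dr": [0, 0, 0]}]'

```text
time: 9.55
tcp_pos: [0.6142, 0.2217, 0.0996]
tcp_rot: [0.001, 0.735, 0.678, 0.002]
contact_force: [0.1, -0.1, -1.3]
grip_width: 0.038
```

```bash
python3 - <<'E'
from h import *
goto(.597,.1145,.029,-4.7)
p,d,m=grab('wrist'); save('w4.png',p); np.savez('w4.npz',p=p,d=d,**m)
H,S,V=[cv2.cvtColor(p,cv2.COLOR_RGB2HSV)[...,i].astype(int) for i in range(3)]
v,u=np.nonzero((H<18)&(S>180)&(V>200)); k=(v<250); n,l,st,c=cv2.connectedComponentsWithStats((((H<18)&(S>170)&(V>200))*255).astype(np.uint8)); i=1+np.argmax(st[1:,4]); print(st[i],c[i]); L=ray(m,[c[i]],.038)[0]; print('lock',L)
goto(L[0],L[1],.06,-4.7)
E
```

```text
t 9.55 tcp [0.6142 0.2217 0.0996] F [ 0.1 -0.1 -1.3] w 0.038 n 1
dp [-0.541 -0.045  0.352] /n [-0.541 -0.045  0.352] dr [ 0.003 -0.     0.001] /n [ 0.003 -0.     0.001]
[308 100  25  25 449] [320.24721604 112.62806236]
lock [0.62051146 0.30174454 0.038     ]
t 9.6 tcp [0.6133 0.2214 0.0981] F [ 0.1  0.2 -0.2] w 0.0382 n 1
dp [0.404 0.003 0.19 ] /n [0.404 0.003 0.19 ] dr [0.001 0.    0.001] /n [0.001 0.    0.001]
```

View pics/w4.png

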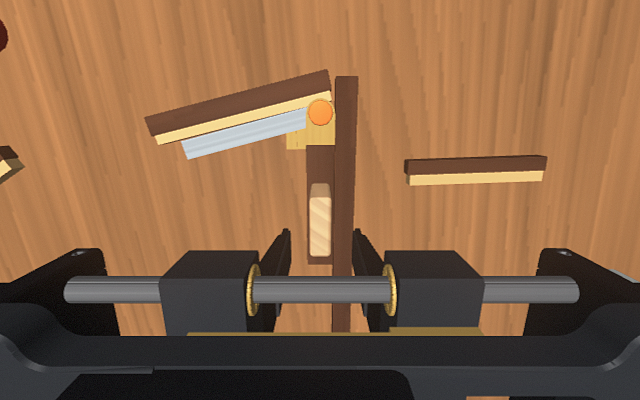

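Wrist view: fingers are clear; gauge in the corner, blade (185,150)–(305,120) against the lining, lock at (320,113). I'll check the blade angle against the rail before pressing.

```bash
cat > ang.py <<'E'
from h import *
def line(m,mask,cols,r0,r1,zz,last=True):
    pts=[]
    for c in cols:
        v=np.nonzero(mask[r0:r1,c])[0]
        if len(v): pts.append([c,r0+(v[-1]+.5 if last else v[0]-.5)])
    W=ray(m,pts,zz)[:,:2]; k=np.polyfit(W[:,0],W[:,1],1); g=abs(np.polyval(k,W[:,0])-W[:,1])<.0015
    k=np.polyfit(W[g,0],W[g,1],1); return np.degrees(np.arctan(k[0])),k,g.sum()
E
python3 - <<'E'
from ang import *
z=np.load('w4.npz'); p,d=z['p'],z['d']; m={k:z[k] for k in('mtx','rvec','tvec')}
H,S,V=[cv2.cvtColor(p,cv2.COLOR_RGB2HSV)[...,i].astype(int) for i in range(3)]
print([(r_,tuple(p[r_,240])) for r_ in range(88,156,4)])
bl=(S<60)&(V>110)
print('blade front',line(m,bl,range(195,280),100,165,.015)); print('blade far',line(m,bl,range(195,280),100,165,.015,False))
dk=(V<120)
print('rail rear top',line(m,dk,range(165,315),65,145,.018,False)); print('dark/lining',line(m,dk,range(165,290),65,140,.018))
E
```

```text
[(88, (np.uint8(184), np.uint8(129), np.uint8(83))), (92, (np.uint8(109), np.uint8(72), np.uint8(56))), (96, (np.uint8(118), np.uint8(78), np.uint8(61))), (100, (np.uint8(117), np.uint8(79), np.uint8(59))), (104, (np.uint8(117), np.uint8(80), np.uint8(59))), (108, (np.uint8(116), np.uint8(78), np.uint8(58))), (112, (np.uint8(102), np.uint8(72), np.uint8(54))), (116, (np.uint8(245), np.uint8(216), np.uint8(147))), (120, (np.uint8(245), np.uint8(218), np.uint8(148))), (124, (np.uint8(89), np.uint8(75), np.uint8(68))), (128, (np.uint8(198), np.uint8(205), np.uint8(209))), (132, (np.uint8(198), np.uint8(207), np.uint8(211))), (136, (np.uint8(197), np.uint8(205), np.uint8(207))), (140, (np.uint8(206), np.uint8(214), np.uint8(220))), (144, (np.uint8(201), np.uint8(210), np.uint8(215))), (148, (np.uint8(184), np.uint8(128), np.uint8(85))), (152, (np.uint8(187), np.uint8(131), np.uint8(87)))]
blade front (np.float64(9.96284864303713), array([0.17565848, 0.18481362]), np.int64(85))
blade far (np.float64(9.95818743031998), array([0.17557462, 0.20129406]), np.int64(85))
rail rear top (np.float64(9.178394197988766), array([0.1615777, 0.2332229]), np.int64(150))Traceback (most recent call last):
  File "<stdin>", line 8, in <module>
  File "ang.py", line 8, in line
    k=np.polyfit(W[g,0],W[g,1],1); return np.degrees(np.arctan(k[0])),k,g.sum()
    raise TypeError("expected non-empty vector for x")
TypeError: expected non-empty vector for x
```

Emit:
send_rows --plan '[{"dp": [0.2, 0, 0], "dr": [0, 0, 0]}, {"dp": [0.406, 0.003, 0.1], "dr": [0, 0, 0]}, {"dp": [0.406, 0.003, 0.2], "dr": [0, 0, 0]}, {"dp": [0.406, 0.003, 0.24], "dr": [0, 0, 0]}, {"dp": [0.406, 0.003, 0.24], "dr": [0, 0, 0]}]' --gripper -1

```text
time: 10.1
tcp_pos: [0.6188, 0.3011, 0.0473]
tcp_rot: [0.0, 0.735, 0.678, -0.002]
contact_force: [-0.1, 0.1, 0.6]
grip_width: 0.0038
```

Emit:
send_rows --plan '[{"dp": [0, 0, 0.02], "dr": [0, 0, 0]}, {"dp": [0, 0, 0.03], "dr": [0, 0, 0]}, {"dp": [0, 0, 0.035], "dr": [0, 0, 0]}, {"dp": [0, 0, 0.035], "dr": [0, 0, 0]}]'

```text
time: 10.5
tcp_pos: [0.6216, 0.3019, 0.0448]
tcp_rot: [0.001, 0.735, 0.678, 0.001]
contact_force: [0.2, -0.1, -0.3]
grip_width: 0.0006
```

```bash
python3 -c "
from h import *
goto(.6204,.302,.034,-4.7)"
```

```text
t 10.5 tcp [0.6216 0.3019 0.0448] F [ 0.2 -0.1 -0.3] w 0.0006 n 1
dp [ 0.    -0.006  0.054] /n [ 0.    -0.006  0.054] dr [ 0.002 -0.     0.   ] /n [ 0.002 -0.     0.   ]
```

Emit:
send_rows --plan '[{"dp": [0, -0.006, 0.02], "dr": [0, 0, 0]}, {"dp": [0, -0.006, 0.035], "dr": [0, 0, 0]}, {"dp": [0, -0.006, 0.04], "dr": [0, 0, 0]}, {"dp": [0, -0.006, 0.045], "dr": [0, 0, 0]}]'

```text
time: 10.9
tcp_pos: [0.6202, 0.3023, 0.0358]
tcp_rot: [0.001, 0.735, 0.678, 0.001]
contact_force: [-1.1, -0.2, 4.3]
grip_width: 0.0003
```

Emit:
send_rows --plan '[{"dp": [0, 0, 0.006], "dr": [0, 0, 0]}, {"dp": [0, 0, 0.01], "dr": [0, 0, 0]}, {"dp": [0, 0, 0.01], "dr": [0, 0, 0]}]'

```text
time: 11.2
tcp_pos: [0.6203, 0.3023, 0.0341]
tcp_rot: [0.001, 0.735, 0.678, 0.001]
contact_force: [-3.4, -1.7, 6.7]
grip_width: 0.0005
```

Emit:
send_rows --plan '[{"dp": [0, 0, 0.005], "dr": [0, 0, 0]}, {"dp": [0, 0, 0.005], "dr": [0, 0, 0]}, {"dp": [0, 0, 0.005], "dr": [0, 0, 0]}]'

```text
time: 11.5
tcp_pos: [0.6204, 0.3023, 0.034]
tcp_rot: [0.001, 0.735, 0.678, 0.001]
contact_force: [-3.6, -2.0, 9.9]
grip_width: 0.0006
```

Emit:
send_rows --plan '[{"dp": [0, 0, 0.005], "dr": [0, 0, 0]}, {"dp": [0, 0, 0.005], "dr": [0, 0, 0]}, {"dp": [0, 0, 0.005], "dr": [0, 0, 0]}]'

```text
time: 11.8
tcp_pos: [0.6205, 0.3024, 0.0339]
tcp_rot: [0.001, 0.735, 0.678, 0.001]
contact_force: [-5.9, -2.6, 13.9]
grip_width: 0.0004
```

Emit:
send_rows --plan '[{"dp": [0, 0, 0.001], "dr": [0, 0, 0]}, {"dp": [0, 0, 0.001], "dr": [0, 0, 0]}, {"dp": [0, 0, 0.001], "dr": [0, 0, 0]}]'

```text
time: 12.1
tcp_pos: [0.6205, 0.3024, 0.0339]
tcp_rot: [0.001, 0.735, 0.678, 0.001]
contact_force: [-6.2, -2.8, 14.7]
grip_width: 0.0004
```

Emit:
send_rows --plan '[{"dp": [0, 0, -0.15], "dr": [0, 0, 0]}, {"dp": [0, 0, -0.35], "dr": [0, 0, 0]}, {"dp": [-0.2, 0, -0.35], "dr": [0, 0, 0]}, {"dp": [-0.4, 0, -0.35], "dr": [0, 0, 0]}, {"dp": [-0.4, 0, -0.35], "dr": [0, 0, 0]}]' --gripper -0.15

```text
time: 12.6
tcp_pos: [0.6129, 0.219, 0.1004]
tcp_rot: [0.001, 0.736, 0.677, 0.0]
contact_force: [-0.1, 0.2, 0.4]
grip_width: 0.0349
```

```bash
python3 - <<'E'
from ang import *
goto(.6137,.221,.0295,-4.7)
p,d,m=grab('wrist'); np.savez('w5.npz',p=p,d=d,**m)
H,S,V=[cv2.cvtColor(p,cv2.COLOR_RGB2HSV)[...,i].astype(int) for i in range(3)]
n,l,st,c=cv2.connectedComponentsWithStats((((H<18)&(S>170)&(V>200))*255).astype(np.uint8)); i=1+np.argmax(st[1:,4]); 
C=cloud(m,d); z0=np.load('w4.npz'); m0={k:z0[k] for k in('mtx','rvec','tvec')}; C0=cloud(m0,z0['d'])
print('lock',ray(m,[c[i]],.034)[0],'z now',np.median(C[l==i][:,2]),'z before',C0[113,320,2])
yx=np.argwhere(l==i); u0=int(c[i][0])
bl=(S<60)&(V>110)
print('blade front',line(m,bl,range(u0-120,u0-45),90,175,.011),'rail',line(m,V<120,range(u0-150,u0-10),60,150,.018,False))
E
```

```text
t 12.6 tcp [0.6129 0.219  0.1004] F [-0.1  0.2  0.4] w 0.0349 n 1
dp [0.011 0.002 0.354] /n [0.011 0.002 0.354] dr [ 0.002  0.001 -0.001] /n [ 0.002  0.001 -0.001]
lock [0.62047075 0.3017063  0.034     ] z now 0.03267414149915173 z before 0.03798034723831273
blade front (np.float64(9.898043019880522), array([0.17449274, 0.18547095]), np.int64(75)) rail (np.float64(9.14191240742706), array([0.16092441, 0.23357187]), np.int64(140))
```

Emit:
send_rows --plan '[{"dp": [0.011, 0.002, 0.2], "dr": [0, 0, 0]}, {"dp": [0.011, 0.002, 0.35], "dr": [0, 0, 0]}, {"dp": [0.011, 0.002, 0.354], "dr": [0, 0, 0]}, {"dp": [0.011, 0.002, 0.354], "dr": [0, 0, 0]}]'

```text
time: 13.05
tcp_pos: [0.6135, 0.2253, 0.0293]
tcp_rot: [0.001, 0.735, 0.678, 0.0]
contact_force: [0.4, 0.2, 0.9]
grip_width: 0.0403
```

Emit:
send_rows --plan '[{"dp": [0, 0, 0], "dr": [0, 0, 0]}, {"dp": [0, 0, 0], "dr": [0, 0, 0]}, {"dp": [0, 0, 0], "dr": [0, 0, 0]}, {"dp": [0, 0, 0], "dr": [0, 0, 0]}]' --gripper -1 --grip_force 40

```text
time: 13.45
tcp_pos: [0.6139, 0.225, 0.0316]
tcp_rot: [0.001, 0.735, 0.678, 0.001]
contact_force: [-1.4, -0.6, 8.1]
grip_width: 0.0162
```

Emit:
send_rows --plan '[{"dp": [-0.03, -0.01, 0], "dr": [0, 0, 0]}, {"dp": [-0.08, -0.05, 0], "dr": [0, 0, 0]}, {"dp": [-0.15, -0.1, -0.1], "dr": [0, 0, 0]}, {"dp": [-0.2, -0.15, -0.25], "dr": [0, 0, 0]}, {"dp": [-0.2, -0.15, -0.25], "dr": [0, 0, 0]}]'

```text
time: 13.95
tcp_pos: [0.5812, 0.1857, 0.0825]
tcp_rot: [0.003, 0.735, 0.678, 0.002]
contact_force: [1.7, -0.3, -3.9]
grip_width: 0.0159
```

```bash
python3 -c "
from h import *
goto(.567,-.242,.075,-4.75)"
```

```text
t 13.95 tcp [0.5812 0.1857 0.0825] F [ 1.7 -0.3 -3.9] w 0.0159 n 2.14
dp [-2.137  0.104  0.038] /n [-1.     0.049  0.018] dr [ 0.004 -0.     0.001] /n [ 0.002 -0.     0.   ]
```

Emit:
send_rows --plan '[{"dp": [-0.2, 0.01, 0.01], "dr": [0, 0, 0]}, {"dp": [-0.4, 0.02, 0.02], "dr": [0, 0, 0]}, {"dp": [-0.6, 0.03, 0.02], "dr": [0, 0, 0]}, {"dp": [-0.8, 0.04, 0.02], "dr": [0, 0, 0]}, {"dp": [-1, 0.05, 0.02], "dr": [0, 0, 0]}]'

```text
time: 14.45
tcp_pos: [0.5728, -0.0147, 0.0736]
tcp_rot: [0.0, 0.735, 0.678, -0.0]
contact_force: [0.3, 0.2, -3.9]
grip_width: 0.016
```

Emit:
send_rows --plan '[{"dp": [-0.2, 0.01, 0], "dr": [0, 0, 0]}, {"dp": [-0.4, 0.02, 0], "dr": [0, 0, 0]}, {"dp": [-0.6, 0.03, 0], "dr": [0, 0, 0]}, {"dp": [-0.8, 0.04, 0], "dr": [0, 0, 0]}, {"dp": [-1, 0.05, 0], "dr": [0, 0, 0]}]'

```text
time: 14.95
tcp_pos: [0.5667, -0.2145, 0.0736]
tcp_rot: [-0.0, 0.735, 0.678, 0.0]
contact_force: [0.5, 0.0, -4.6]
grip_width: 0.0158
```

```bash
python3 -c "
from h import *
goto(.567,-.238,.05,-4.75)"
```

```text
t 14.95 tcp [ 0.5667 -0.2145  0.0736] F [ 0.5  0.  -4.6] w 0.0158 n 1
dp [-0.117  0.011  0.118] /n [-0.117  0.011  0.118] dr [ 0.    -0.     0.001] /n [ 0.    -0.     0.001]
```

Commanded position leads slightly; settle there and measure the fence and gauge from the wrist camera.

Emit:
send_rows --plan '[{"dp": [-0.1, 0.005, 0.05], "dr": [0, 0, 0]}, {"dp": [-0.1, 0.005, 0.115], "dr": [0, 0, 0]}, {"dp": [-0.1, 0.005, 0.115], "dr": [0, 0, 0]}]'

```text
time: 15.25
tcp_pos: [0.5649, -0.2316, 0.0485]
tcp_rot: [-0.003, 0.735, 0.678, -0.0]
contact_force: [-1.1, 0.2, -5.3]
grip_width: 0.0155
```

```bash
python3 - <<'E'
from ang import *
goto(.567,-.238,.03,-4.75)
p,d,m=grab('wrist'); save('w6.png',p); np.savez('w6.npz',p=p,d=d,**m)
H,S,V=[cv2.cvtColor(p,cv2.COLOR_RGB2HSV)[...,i].astype(int) for i in range(3)]
n,l,st,c=cv2.connectedComponentsWithStats((((H<18)&(S>170)&(V>200))*255).astype(np.uint8)); i=1+np.argmax(st[1:,4])
print('lock',ray(m,[c[i]],.053)[0])
C=cloud(m,d); P=C[5:260,380:560].reshape(-1,3); top=P[(P[:,2]>.0145)&(P[:,2]<.022)&(P[:,1]<-.085)]
xs=[]
for y in np.arange(top[:,1].min()+.005,top[:,1].max()-.005,.004):
    q=top[abs(top[:,1]-y)<.002]
    if len(q)>10: xs.append([y,np.percentile(q[:,0],2)])
xs=np.array(xs); print('fence',np.polyfit(xs[:,0],xs[:,1],1), xs[[0,-1]])
E
```

```text
t 15.25 tcp [ 0.5649 -0.2316  0.0485] F [-1.1  0.2 -5.3] w 0.0155 n 1
dp [-0.031  0.013  0.092] /n [-0.031  0.013  0.092] dr [-0.003 -0.002  0.001] /n [-0.003 -0.002  0.001]
lock [ 0.57133077 -0.15461797  0.053     ]
fence [0.02997157 0.61421352] [[-0.17059901  0.60910238]
 [-0.10259901  0.61116571]]
```

View pics/w6.png

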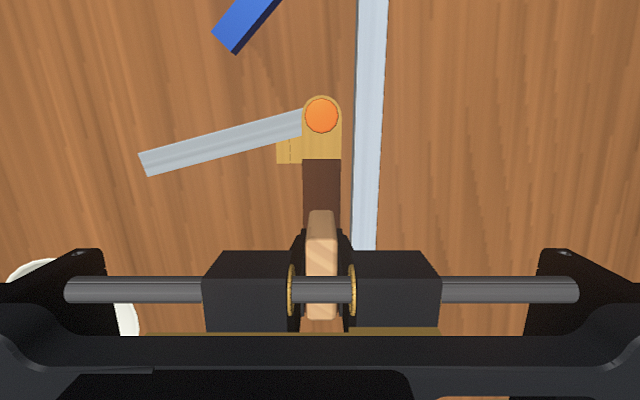

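Wrist view: locked gauge aligned beside the fence (left edge about col 353–359), blue arm tip at (225,40) ahead of the blade. My fence crop was wrong, so I'll redo it from the stored frame.

```bash
python3 - <<'E'
from ang import *
z=np.load('w6.npz'); p,d=z['p'],z['d']; m={k:z[k] for k in('mtx','rvec','tvec')}
C=cloud(m,d); P=C[5:245,344:420].reshape(-1,3); top=P[(P[:,2]>.0145)&(P[:,2]<.022)]
xs=[]
for y in np.arange(top[:,1].min()+.005,top[:,1].max()-.005,.004):
    q=top[abs(top[:,1]-y)<.002]
    if len(q)>10: xs.append([y,np.percentile(q[:,0],2)])
xs=np.array(xs); print('fence',np.polyfit(xs[:,0],xs[:,1],1), xs[[0,-1]])
S=cv2.cvtColor(p,cv2.COLOR_RGB2HSV)[...,1]
pts=[[c0,r_] for r_ in range(10,240,10) for c0 in [344+np.nonzero(S[r_,344:420]<60)[0][0]-.5]]
W=ray(m,pts,0)[:,:2];print('floor',np.polyfit(W[:,1],W[:,0],1));W=ray(m,pts,.018)[:,:2];print('top',np.polyfit(W[:,1],W[:,0],1))
E
```

```text
fence [0.0819939  0.60649739] [[-0.24243258  0.58689856]
 [-0.09843258  0.59835683]]
floor [0.08275931 0.60638155]
top [0.08275931 0.60461673]
```

Emit:
send_rows --plan '[{"dp": [0, 0.01, 0.03], "dr": [0, 0, 0]}, {"dp": [0, 0.02, 0.06], "dr": [0, 0, 0]}, {"dp": [0, 0.025, 0.085], "dr": [0, 0, 0]}, {"dp": [0, 0.025, 0.088], "dr": [0, 0, 0]}, {"dp": [0, 0.025, 0.088], "dr": [0, 0, 0]}]'

```text
time: 15.8
tcp_pos: [0.5731, -0.2332, 0.0354]
tcp_rot: [0.001, 0.735, 0.678, 0.001]
contact_force: [-0.3, -0.5, -3.6]
grip_width: 0.0156
```

```bash
python3 -c "
from h import *
goto(.5755,-.232,.031,-4.72)"
```

```text
t 15.8 tcp [ 0.5731 -0.2332  0.0354] F [-0.3 -0.5 -3.6] w 0.0156 n 1
dp [0.007 0.012 0.022] /n [0.007 0.012 0.022] dr [ 0.002 -0.     0.001] /n [ 0.002 -0.     0.001]
```

Emit:
send_rows --plan '[{"dp": [0, 0, 0.012], "dr": [0.001, 0, 0]}, {"dp": [0, 0, 0.02], "dr": [0.001, 0, 0]}, {"dp": [0, 0, 0.024], "dr": [0.001, 0, 0]}, {"dp": [0, 0, 0.024], "dr": [0.001, 0, 0]}]'

```text
time: 16.2
tcp_pos: [0.5733, -0.2337, 0.0316]
tcp_rot: [0.001, 0.735, 0.678, 0.001]
contact_force: [-1.2, 0.3, 1.1]
grip_width: 0.0155
```

Emit:
send_rows --plan '[{"dp": [0, 0.006, 0], "dr": [0, 0, 0]}, {"dp": [0, 0.01, 0], "dr": [0, 0, 0]}, {"dp": [0, 0.013, 0], "dr": [0, 0, 0]}, {"dp": [0, 0.013, 0], "dr": [0, 0, 0]}]'

```text
time: 16.6
tcp_pos: [0.5746, -0.2338, 0.0316]
tcp_rot: [-0.001, 0.735, 0.678, -0.0]
contact_force: [-7.1, 1.7, 8.1]
grip_width: 0.0158
```

Emit:
send_rows --plan '[{"dp": [0, -0.004, -0.005], "dr": [0, 0, 0]}, {"dp": [0, -0.004, -0.005], "dr": [0, 0, 0]}, {"dp": [0, -0.004, -0.005], "dr": [0, 0, 0]}]'

```text
time: 16.9
tcp_pos: [0.5746, -0.2338, 0.0316]
tcp_rot: [0.0, 0.735, 0.678, 0.0]
contact_force: [-3.4, -1.8, -0.3]
grip_width: 0.0157
```

```bash
python3 -c "
from h import *
goto(.5746,-.232,.031,-4.72)"
```

```text
t 16.9 tcp [ 0.5746 -0.2338  0.0316] F [-3.4 -1.8 -0.3] w 0.0157 n 1
dp [ 0.009 -0.001  0.003] /n [ 0.009 -0.001  0.003] dr [0.001 0.    0.001] /n [0.001 0.    0.001]
```

Emit:
send_rows --plan '[{"dp": [0.04, 0, 0], "dr": [0, 0, 0]}, {"dp": [0.08, 0, 0], "dr": [0, 0, 0]}, {"dp": [0.12, 0, 0], "dr": [0, 0, 0]}, {"dp": [0.16, 0, 0], "dr": [0, 0, 0]}, {"dp": [0.2, 0, 0], "dr": [0, 0, 0]}]'

```text
time: 17.4
tcp_pos: [0.578, -0.1933, 0.0316]
tcp_rot: [0.001, 0.735, 0.678, 0.0]
contact_force: [-3.2, -3.2, -1.4]
grip_width: 0.0156
```

Emit:
send_rows --plan '[{"dp": [0.04, 0, 0], "dr": [0, 0, 0]}, {"dp": [0.08, 0, 0], "dr": [0, 0, 0]}, {"dp": [0.12, 0, 0], "dr": [0, 0, 0]}, {"dp": [0.15, 0, 0], "dr": [0, 0, 0]}, {"dp": [0.15, 0, 0], "dr": [0, 0, 0]}]'

```text
time: 17.9
tcp_pos: [0.5805, -0.1622, 0.0316]
tcp_rot: [-0.0, 0.735, 0.678, 0.001]
contact_force: [-3.3, 2.5, -0.5]
grip_width: 0.0158
```

```bash
python3 - <<'E'
from ang import *
goto(.5746,-.232,.031,-4.72)
p,d,m=grab('wrist'); save('w7.png',p); np.savez('w7.npz',p=p,d=d,**m)
E
```

```text
t 17.9 tcp [ 0.5805 -0.1622  0.0316] F [-3.3  2.5 -0.5] w 0.0158 n 1
dp [-0.35  -0.001  0.002] /n [-0.35  -0.001  0.002] dr [ 0.001 -0.001  0.001] /n [ 0.001 -0.001  0.001]
```

View pics/w7.png

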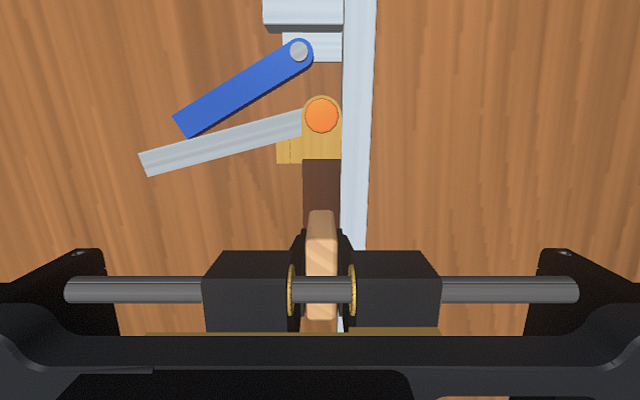

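Wrist view: the blade meets the arm tip at (187,137) and has begun swinging it; hub at (300,50), pivot at (321,116). About 20–27 mm to go.

Emit:
send_rows --plan '[{"dp": [0.03, 0, 0], "dr": [0, 0, 0]}, {"dp": [0.06, 0, 0], "dr": [0, 0, 0]}, {"dp": [0.07, 0, 0], "dr": [0, 0, 0]}, {"dp": [0.07, 0, 0], "dr": [0, 0, 0]}]'

```text
time: 18.35
tcp_pos: [0.5816, -0.1494, 0.0316]
tcp_rot: [0.0, 0.735, 0.678, 0.001]
contact_force: [-2.6, -0.1, -1.7]
grip_width: 0.0157
```

Emit:
send_rows --plan '[{"dp": [0.01, 0, 0], "dr": [0, 0, 0]}, {"dp": [0.015, 0, 0], "dr": [0, 0, 0]}, {"dp": [0.015, 0, 0], "dr": [0, 0, 0]}]'

```text
time: 18.65
tcp_pos: [0.5818, -0.1468, 0.0317]
tcp_rot: [0.0, 0.735, 0.678, 0.001]
contact_force: [-3.0, -1.8, -2.7]
grip_width: 0.0159
```

```bash
cat > hub.py <<'E'
from ang import *
goto(.5746,-.232,.031,-4.72)
p,d,m=grab('wrist'); save('last.png',p); np.savez('last.npz',p=p,d=d,**m)
H,S,V=[cv2.cvtColor(p,cv2.COLOR_RGB2HSV)[...,i].astype(int) for i in range(3)]
n,l,st,c=cv2.connectedComponentsWithStats((((H<18)&(S>170)&(V>200))*255).astype(np.uint8)); i=1+np.argmax(st[1:,4])
L=ray(m,[c[i]],.034)[0]; u0=int(c[i][0]); print('lock',L.round(4))
bm=(H>100)&(H<130)&(S>120); bl=(S<60)&(V>110)&~bm
a=line(m,bm,range(u0-125,u0-45),0,250,.016,False); b=line(m,bl,range(u0-150,u0-45),100,250,.011); b2=line(m,bl,range(u0-125,u0-45),100,250,.011,False); a2=line(m,bm,range(u0-125,u0-45),0,250,.016)
print('arm far edge',a,'near',a2,'\nblade near edge',b,'far',b2)
for x in (.50,.56): print('far-arm to near-blade perp',(np.polyval(a[1],x)-np.polyval(b[1],x))*np.cos(np.radians(b[0])))
E
python3 hub.py
```

```text
t 18.65 tcp [ 0.5818 -0.1468  0.0317] F [-3.  -1.8 -2.7] w 0.0159 n 1
dp [-0.427 -0.002  0.003] /n [-0.427 -0.002  0.003] dr [ 0.001 -0.     0.001] /n [ 0.001 -0.     0.001]
lock [ 0.5885 -0.0712  0.034 ]
arm far edge (np.float64(14.180300170594483), array([ 0.25267309, -0.18742337]), np.int64(80)) near (np.float64(14.163297736500622), array([ 0.25235742, -0.20386569]), np.int64(80)) 
blade near edge (np.float64(10.057838288874207), array([ 0.17736802, -0.18240109]), np.int64(105)) far (np.float64(9.90500148190816), array([ 0.17461789, -0.16467283]), np.int64(43))
far-arm to near-blade perp 0.032128797156276555
far-arm to near-blade perp 0.036577663905371774
```

Emit:
send_rows --plan '[{"dp": [0.01, 0, 0], "dr": [0, 0, 0]}, {"dp": [0.02, 0, 0], "dr": [0, 0, 0]}, {"dp": [0.02, 0, 0], "dr": [0, 0, 0]}]'

```text
time: 19.0
tcp_pos: [0.5822, -0.1425, 0.0317]
tcp_rot: [0.0, 0.735, 0.678, 0.001]
contact_force: [-1.4, -0.6, -2.8]
grip_width: 0.016
```

Emit:
send_rows --plan '[{"dp": [0.005, 0, 0], "dr": [0, 0, 0]}, {"dp": [0.005, 0, 0], "dr": [0, 0, 0]}, {"dp": [0.005, 0, 0], "dr": [0, 0, 0]}]'

```text
time: 19.3
tcp_pos: [0.5822, -0.1417, 0.0317]
tcp_rot: [0.0, 0.735, 0.678, 0.001]
contact_force: [-1.4, -1.6, -4.1]
grip_width: 0.0156
```

Emit:
send_rows --plan '[{"dp": [0.005, 0, 0], "dr": [0, 0, 0]}, {"dp": [0.005, 0, 0], "dr": [0, 0, 0]}, {"dp": [0.005, 0, 0], "dr": [0, 0, 0]}]'

```text
time: 19.6
tcp_pos: [0.5823, -0.1409, 0.0317]
tcp_rot: [0.0, 0.735, 0.678, 0.001]
contact_force: [-1.8, -1.5, -3.8]
grip_width: 0.0159
```

Emit:
send_rows --plan '[{"dp": [0.003, 0.002, 0.003], "dr": [0, 0, 0]}, {"dp": [0.005, 0.002, 0.003], "dr": [0, 0, 0]}, {"dp": [0.005, 0.002, 0.003], "dr": [0, 0, 0]}]'

```text
time: 19.9
tcp_pos: [0.5824, -0.1408, 0.0317]
tcp_rot: [0.0, 0.735, 0.678, -0.0]
contact_force: [-5.5, -3.8, 0.1]
grip_width: 0.0158
```

Emit:
send_rows --plan '[{"dp": [0.005, 0, 0], "dr": [0, 0, 0]}, {"dp": [0.005, 0, 0], "dr": [0, 0, 0]}, {"dp": [0.005, 0, 0], "dr": [0, 0, 0]}]'

```text
time: 20.2
tcp_pos: [0.5824, -0.1405, 0.0318]
tcp_rot: [0.001, 0.735, 0.678, -0.001]
contact_force: [-5.2, -4.9, -1.0]
grip_width: 0.0158
```

Emit:
send_rows --plan '[{"dp": [0.005, 0, 0], "dr": [0, 0, 0]}, {"dp": [0.005, 0, 0], "dr": [0, 0, 0]}, {"dp": [0.005, 0, 0], "dr": [0, 0, 0]}]'

```text
time: 20.5
tcp_pos: [0.5824, -0.1403, 0.032]
tcp_rot: [0.002, 0.735, 0.678, -0.001]
contact_force: [-6.3, -8.2, 0.4]
grip_width: 0.0161
```

```bash
python3 hub.py
```

```text
t 20.5 tcp [ 0.5824 -0.1403  0.032 ] F [-6.3 -8.2  0.4] w 0.0161 n 1
dp [-0.46  -0.002  0.007] /n [-0.46  -0.002  0.007] dr [0.    0.003 0.001] /n [0.    0.003 0.001]
lock [ 0.5893 -0.0654  0.034 ]
arm far edge (np.float64(9.87539772605603), array([ 0.1740855 , -0.14222796]), np.int64(80)) near (np.float64(9.867253602575524), array([ 0.17393906, -0.1581179 ]), np.int64(80)) 
blade near edge (np.float64(9.997529828428755), array([ 0.17628253, -0.1755579 ]), np.int64(105)) far (np.float64(9.993118894621652), array([ 0.17620315, -0.15932817]), np.int64(37))
far-arm to near-blade perp 0.03174199919753443
far-arm to near-blade perp 0.03161217932257584
```

Emit:
send_rows --plan '[{"dp": [0.003, 0, 0], "dr": [0, 0, 0]}, {"dp": [0.003, 0, 0], "dr": [0, 0, 0]}, {"dp": [0.003, 0, 0], "dr": [0, 0, 0]}, {"dp": [0.003, 0, 0], "dr": [0, 0, 0]}, {"dp": [0.003, 0, 0], "dr": [0, 0, 0]}]'

```text
time: 21.05
tcp_pos: [0.5825, -0.1403, 0.032]
tcp_rot: [0.002, 0.735, 0.678, -0.002]
contact_force: [-7.0, -10.3, 0.8]
grip_width: 0.0159
```

Emit:
send_rows --plan '[{"dp": [0, 0, 0], "dr": [0, 0, 0]}, {"dp": [0, 0, 0], "dr": [0, 0, 0]}, {"dp": [0, 0, 0], "dr": [0, 0, 0]}, {"dp": [0, 0, 0], "dr": [0, 0, 0]}]'

```text
time: 21.45
tcp_pos: [0.5825, -0.1403, 0.032]
tcp_rot: [0.002, 0.735, 0.678, -0.002]
contact_force: [-6.5, -10.1, 0.3]
grip_width: 0.0156
```

Emit:
send_rows --plan '[{"dp": [-0.005, 0, 0], "dr": [0, 0, 0]}, {"dp": [-0.005, 0, 0], "dr": [0, 0, 0]}, {"dp": [-0.005, 0, 0], "dr": [0, 0, 0]}]' --gripper -0.2

```text
time: 21.75
tcp_pos: [0.5843, -0.1384, 0.0323]
tcp_rot: [0.002, 0.735, 0.678, 0.002]
contact_force: [-0.2, 0.6, 0.2]
grip_width: 0.034
```

Emit:
send_rows --plan '[{"dp": [0, 0, -0.2], "dr": [0, 0, 0]}, {"dp": [0, 0, -0.4], "dr": [0, 0, 0]}, {"dp": [0, 0, -0.5], "dr": [0, 0, 0]}, {"dp": [0, 0, -0.5], "dr": [0, 0, 0]}, {"dp": [0, 0, -0.5], "dr": [0, 0, 0]}]'

```text
time: 22.25
tcp_pos: [0.5831, -0.1381, 0.1313]
tcp_rot: [0.001, 0.735, 0.678, 0.001]
contact_force: [-1.0, 0.4, -1.2]
grip_width: 0.0381
```

```bash
python3 hub.py
```

```text
t 22.25 tcp [ 0.5831 -0.1381  0.1313] F [-1.   0.4 -1.2] w 0.0381 n 1
dp [-0.471 -0.006  0.501] /n [-0.471 -0.006  0.501] dr [ 0.002 -0.     0.001] /n [ 0.002 -0.     0.001]
lock [ 0.5892 -0.065   0.034 ]
arm far edge (np.float64(9.84908656691843), array([ 0.17361241, -0.14207164]), np.int64(57)) near (np.float64(9.63193957413485), array([ 0.16971079, -0.15574831]), np.int64(44)) 
blade near edge (np.float64(9.596424409002902), array([ 0.16907315, -0.17195482]), np.int64(62)) far (np.float64(10.564290835068658), array([ 0.18649992, -0.16429833]), np.int64(21))
far-arm to near-blade perp 0.03170287398811527
far-arm to near-blade perp 0.03197141820493555
```

View pics/last.png

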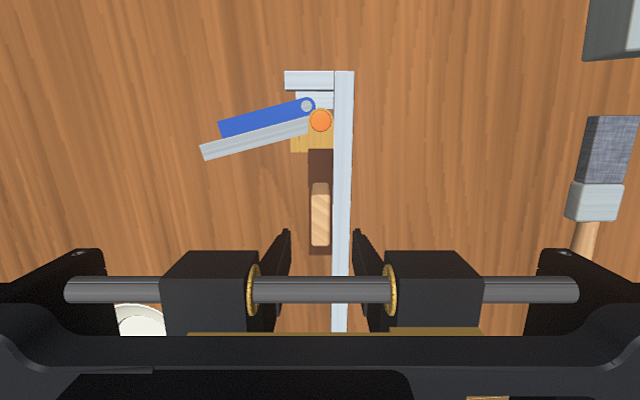

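Wrist view: gauge lying free along the fence, blade (205,150)–(305,125) flat on the blue arm (220,130)–(305,103), fingers clear. Handing in.

```bash
python3 -c "
from h import *
print(r.close_job())"
```

```text
the job is handed in; nothing more can be done
None
```

I carried the job through all three steps and handed it in at about 22 s of the 72 s allowed. No verdict was reported.

- **Corner:** I slid the gauge along the back rail until the push along the rail rose from about 4.5 N to about 12 N, and held that for 0.5 s. The wrist image then showed the blade within about 0.8° (0.014 rad) of the side rail.
- **Lock:** I pressed it until it went firm, at about 14 N. The finger tip stopped 4 mm lower. The depth image read the button about 5 mm lower after I let go.
- **Guide:** I slid the locked gauge along the fence until the force rose to about 10 N, and held it for about 0.9 s. I then released the gauge and lifted clear.
- **Last checks:** The blue arm read 9.85°, against 9.15° for the side rail, so they differ by about 0.7° (limit 2.6°). With the gauge pressed home, the blade and arm agreed within about 0.13°. After release, some blade edges had fewer usable pixels and scattered by about ±0.5°. The gauge sits about 93 mm before the hub, within the 105 mm limit. The fingers are off it.

No check failed. The wrist sensor shows only total force including friction, so I inferred the contact forces on the side rail and guide rather than measuring them directly.

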